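Draw the wooden turner out of the half-covered utensil box and hold it over the bowl

TASK

Get the wooden turner ready for mixing: it lies in the utensil box under the covers at both ends, so tilt it and draw it out through the opening in the top, handle first and without forcing it against the box. Then hold it with the blade over the middle of the white bowl, about 10 cm above the bowl's rim and the whole turner well clear of everything, and finish while still holding it there, still. Leave the bowl and all other things where they are.

Things in the scene. Friction and masses are not known exactly. Their poses are not given: they have to be found in the camera images.
- utensil_box: Fixed box of grey plastic, 436 x 216 x 74 mm, origin at the centre of its underside, x along its length, z up. Floor 6 mm thick; inside 420 x 200 mm, 62 mm from floor to covers. Two fixed full-width covers 6 mm thick, top at z 74: a short one over x -218 to -150 mm, a long one over x +60 to +218 mm; open between them, where the long sides dip to z 50 mm.
- turner: Loose flat wooden turner, 310 mm long, about 70 g, flat on the box's floor, blade under the long cover, handle tip under the short one. Origin mid-length on its underside; x runs from handle to blade (roughly the box's x). Handle 18 mm wide, 12 thick, x -155 to +80 mm; blade 58 mm wide, 6 thick, to x +155 mm. Mass centre near x = +10 mm.
- turner_blade (a point): Centre of the turner's blade: 111 mm from the turner's origin along its x, 3 mm above its underside.
- turner_end (a point): Tip of the turner's handle: -155 mm along its x, 6 mm above its underside.
- bowl: Loose round white bowl, 166 mm across and 58 mm high, standing upright on the worktop to the right of the box; origin at the centre of its underside.
- jam_jar: Bystander: glass jam jar with a lid, 65 mm across, 97 mm high; origin at the centre of its underside.
- shaker: Bystander: shaker, 44 mm across, 90 mm high; origin at the centre of its underside.
- white_mug: Bystander: white mug, 73 x 98 x 66 mm; origin at the centre of its underside.
- tuna_tin: Bystander: flat wide tin, 86 mm across, 40 mm high; origin at the centre of its underside.
- food_tin: Bystander: tall food tin, 57 mm across, 72 mm high; origin at the centre of its underside.
- wooden_spoon: Bystander: wooden spoon lying on the worktop, 316 x 54 x 14 mm; origin at the centre of its underside.

How it is judged:
By the outcome, as a careful person would: the job done as asked, in the order asked, and still so for the second after the job is handed in, while the arm keeps its last pose, push and grip.
It also fails if it takes over 48 s, if anything falls off the work surface, if the arm or the gripper's body presses on something with over 40 N, if the wrist force passes 120 N, or if a joint passes its speed limit or range.

ROBOT

A 6-joint arm with a two-finger parallel gripper is mounted at the origin on a cart in front of the work surface, level with it; the furniture and walls round the work are solid. World frame = base frame: x ahead of the robot, y to its left, z up, the work surface at z = 0. Lengths are in m, angles in rad, forces in N, time in s.
With the tool pointing down it reaches from about 0.35 to 0.775 m from the base axis. Payload 5.5 kg.
Tool frame: the origin (TCP) lies between the finger pads; the fingertips stand 22 mm ahead of it and the grasp point (between the pads) lies 3 mm ahead of it; z points along the fingers, y is the line along which they close (so a half turn about z gives the same grasp; the last joint's range is limited). The gripper opens to 85 mm and grips with 20 to 120 N. Pads are 22 mm wide; open, the fingers measure 114 mm over their backs; the gripper's body (76 mm by 85 mm) begins 54 mm behind the grasp point. The pads swing forward as they close: fully open they stand 13 mm farther back than shut.
Start: joints at [1.017, 0.313, 0.046, 1.304, 0, 1.431], TCP at [0.231, 0.526, 0.253] pointing down, gripper open.
Joint ranges: [-2.76, 2.76], [-0.86, 1.69], [-1.03, 1.26], [-2.2, 2.34], [-1.47, 1.5], [-3.14, 3.14]. Speed limits (rad/s): [2.57, 2.57, 3.14, 3.14, 3.14, 3.14].

INTERFACE

Orientations are given as a unit quaternion [w, x, y, z].
In Python, from workcell import env gives the robot as it stands.
- The arm moves only by the shell command python3 nudge.py 'ROWS' [OPENING] [FORCE]. ROWS is a JSON list of rows, 1 to 8 of them, each of 6 numbers: dx, dy, dz in m, then a rotation vector rx, ry, rz in rad; each row is the pose to reach, as a shift and turn from the pose commanded when the command began, along the tool's axes at that moment; what a row does not reach only later rows make up. A row lasts 1/8 s, in which the tool goes at most 0.0625 m and 0.188 rad, less where a joint would pass 70% of its speed; a pose out of reach is approached as far as the arm can. OPENING is the finger opening in m, set as the command begins (- or left out keeps the last). The fingers move at their own pace and stop on an object; FORCE is the grip in N (left out, the last holds). Time passes only in rows, so rows that do not move let the fingers close. It prints the time, the measured TCP pose, the force, the opening and the grip force at its end.
- env.get_state(): the state, without advancing time (a new reading comes with each control period).
- env.read_camera(name): name is "scene" or "top"; returns a dict with "image" (400x640x3 uint8, red, green, blue), "K" (3x3 intrinsics, pixels), "R" (3x3) and "t" (3): a world point X has camera coordinates R X + t. Camera axes: x right, y down, z forward; pixel columns grow to the right and rows downward; lengths in m; the calibration is good to about 2 mm. A picture is of the moment at which its call begins. There is no depth.
- env.hand_in(): hands the job in; it is judged then, once.
The state is a dict: "clock": time; "joint_pos": joint angles; "qvel": joint speeds; "tau": joint torques, N m; "tcp_pos": TCP position; "orientation": TCP orientation; "wrist_force": force on the tool from outside, world axes, zero at the start; "ft_torque": the same for the moment, N m; "finger_gap": finger opening in m; "grip_force": force on a finger pad.
Only numpy, scipy, OpenCV 4.12 (cv2) and the standard library are available. Lean on these libraries where they do the work, as an engineer would, in place of code of your own. Each camera call takes 0.05 s, during which the arm holds its last target. There are 200 camera calls.

## Working session

There is one attempt and no reset: what is moved stays moved. The work goes in short steps, Python scripts to look and compute and a shell command to move; the robot and the scene stay as the last step left them, time stands still between calls to the robot, and variables do not carry over. Pictures are saved under pics/ and viewed, at most 10 in all, crops included, and the job is handed in when it is done.

```bash
mkdir -p pics; ls; python3 - <<'E'
from workcell import env
import cv2,numpy as np
for n in("scene","top"):
    c=env.read_camera(n);cv2.imwrite(f"pics/{n}0.png",c["image"][:,:,::-1]);print(n,c["K"].tolist(),np.round(c["R"],4).tolist(),np.round(c["t"],4).tolist())
s=env.get_state();print({k:np.round(v,3).tolist() for k,v in s.items()})
E
```

```text
nudge.py
pics
workcell.py
scene [[469.986580866961, 0.0, 317.2579660351344], [0.0, 469.986580866961, 196.2649199228446], [0.0, 0.0, 1.0]] [[0.7705, -0.6374, 0.0111], [-0.3481, -0.4353, -0.8303], [0.534, 0.6359, -0.5572]] [-0.483, 0.2329, 1.2154]
top [[464.56420206277124, 0.0, 319.1378514540575], [0.0, 464.56420206277124, 195.12914554193148], [0.0, 0.0, 1.0]] [[0.0203, -0.9997, 0.0163], [-0.9862, -0.0227, -0.1643], [0.1646, -0.0127, -0.9863]] [-0.025, 0.5923, 1.5376]
{'clock': 0.1, 'joint_pos': [1.017, 0.314, 0.045, 1.304, -0.0, 1.431], 'qvel': [-0.001, -0.001, 0.002, 0.001, -0.001, 0.001], 'tau': [0.003, -48.173, 29.924, 0.013, -0.0, -0.0], 'tcp_pos': [0.231, 0.526, 0.252], 'orientation': [-0.0, 0.205, 0.979, -0.001], 'wrist_force': [0.042, 0.256, -0.203], 'ft_torque': [0.022, 0.02, -0.021], 'grip_force': 0.0, 'finger_gap': 0.086}
```

View pics/scene0.png

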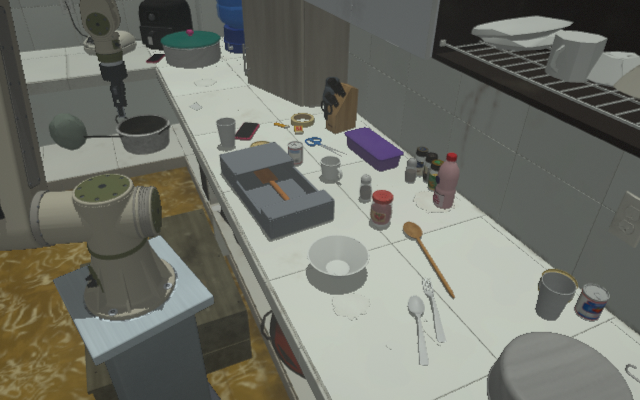

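View pics/top0.png

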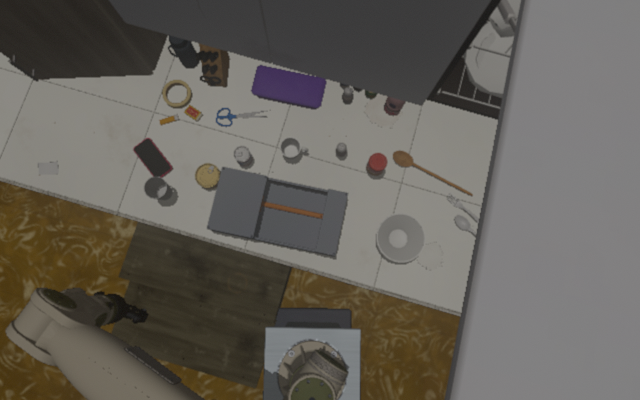

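The scene view shows the grey box at about (275,190), with the turner handle visible in the opening and the bowl at (338,260). In the top view the box spans about (210-347, 170-253), with the long cover on the left (+y). The handle runs from (265,207) to (322,215), and the bowl is at (400,240).

```bash
python3 - <<'E'
import cv2
a=cv2.imread("pics/top0.png")[150:270,200:360];cv2.imwrite("pics/c1.png",cv2.resize(a,None,fx=5,fy=5,interpolation=cv2.INTER_CUBIC))
a=cv2.imread("pics/scene0.png")[130:290,210:380];cv2.imwrite("pics/c2.png",cv2.resize(a,None,fx=3.5,fy=3.5,interpolation=cv2.INTER_CUBIC))
E
```

```text
(no output)
```

View pics/c1.png

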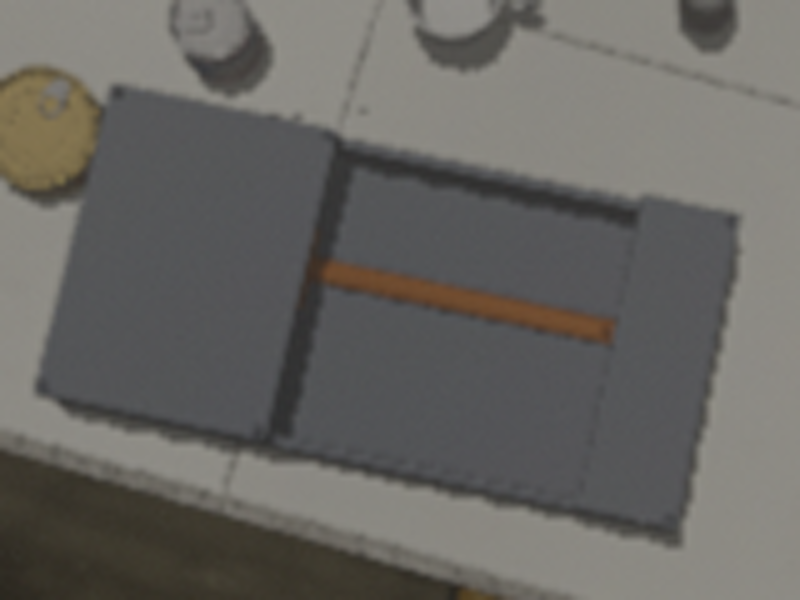

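View pics/c2.png

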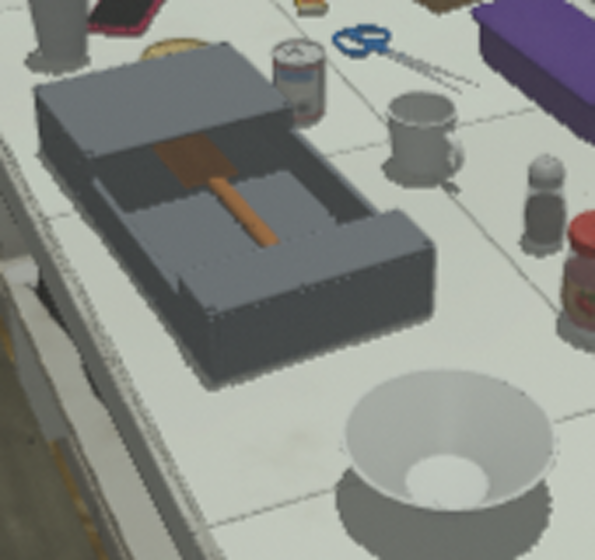

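c1 shows the cover's outer corners at crop pixels (116,88), (40,390), (680,540) and (737,215), and the handle centreline from (320,270) to (610,331). c2 shows the blade shoulder at about (182,186) to (236,181) and the bowl rim spanning 344-555 by 370-508.

```bash
cat > h.py <<'E'
import numpy as np,cv2
from workcell import env
from scipy.spatial.transform import Rotation as Rot
def ray(c,u,v,z):
    C=-c["R"].T@c["t"]; d=c["R"].T@np.linalg.inv(c["K"])@[u,v,1]; return C+d*(z-C[2])/d[2]
def proj(c,X):
    p=np.atleast_2d(X)@c["R"].T+c["t"]; p=p@c["K"].T; return p[:,:2]/p[:,2:]
def rot(s): return Rot.from_quat(np.roll(s["orientation"],-1))
E
python3 - <<'E'
from h import *
from scipy.optimize import least_squares
T=env.read_camera("top");S=env.read_camera("scene")
ct=lambda x,y:(200+(x+.5)/5-.5,150+(y+.5)/5-.5)
cs=lambda x,y:(210+(x+.5)/3.5-.5,130+(y+.5)/3.5-.5)
L=[ray(T,*ct(*p),.074)[:2] for p in[(116,88),(40,390),(680,540),(737,215)]]
S_=[ray(S,*cs(*p),.074)[:2] for p in[(225,44),(37,88),(210,310),(435,245)]]  # far-left,near-left,near-right,far-right
B=np.array([[.218,-.108],[.218,.108],[-.218,.108],[-.218,-.108]])
print(np.round(L,4),np.round(S_,4))
for obs in(L,S_,(np.array(L)+S_)/2):
    f=lambda p:(np.array(obs)-(p[:2]+B@np.array([[np.cos(p[2]),np.sin(p[2])],[-np.sin(p[2]),np.cos(p[2])]]))).ravel()
    r=least_squares(f,[.5,.05,1.4]);print("box",r.x.round(4),np.abs(r.fun).max().round(4));b=r.x
h1,h2=[ray(T,*ct(*p),.018)[:2] for p in[(320,270),(610,331)]]
sh=ray(S,*cs(209,183.5),.012)[:2]
hs=[ray(S,*cs(*p),.018)[:2] for p in[(219,183),(270,243)]]
R=np.array([[np.cos(b[2]),-np.sin(b[2])],[np.sin(b[2]),np.cos(b[2])]])
for n,p in(("h1",h1),("h2",h2),("sh",sh),("hs1",hs[0]),("hs2",hs[1])):print(n,p.round(4),"box",((p-b[:2])@R).round(4))
# bowl rim z=.058
for p in[cs(344,437),cs(555,443),cs(450,370),cs(448,508)]:print("rimS",ray(S,*p,.058).round(4))
for p in[(376,240),(424.5,240),(400,215),(400,264)]:print("rimT",ray(T,*p,.058).round(4))
print(S["t"],-S["R"].T@S["t"],-T["R"].T@T["t"])
E
```

```text
[[ 0.6768  0.3161]
 [ 0.4711  0.3551]
 [ 0.3815 -0.0702]
 [ 0.5993 -0.1055]] [[ 0.6759  0.3111]
 [ 0.4732  0.3498]
 [ 0.3947 -0.0659]
 [ 0.6005 -0.11  ]]
box [0.5322 0.1239 1.3802] 0.0052
box [0.5361 0.1213 1.3855] 0.0072
box [0.5341 0.1226 1.3828] 0.0046
h1 [0.5637 0.1793] box [ 0.0613 -0.0184]
h2 [ 0.5256 -0.0225] box [-0.1441 -0.0188]
sh [0.5591 0.1773] box [ 0.0585 -0.0143]
hs1 [0.562  0.1639] box [ 0.0459 -0.0197]
hs2 [0.5388 0.0488] box [-0.0716 -0.0184]
rimS [ 0.3933 -0.2428  0.058 ]
rimS [ 0.5124 -0.3476  0.058 ]
rimS [ 0.5092 -0.2327  0.058 ]
rimS [ 0.4031 -0.3495  0.058 ]
rimT [ 0.4433 -0.2055  0.058 ]
rimT [ 0.4468 -0.3686  0.058 ]
rimT [ 0.5294 -0.2869  0.058 ]
rimT [ 0.3654 -0.2855  0.058 ]
[-0.48300986  0.23285382  1.21535112] [-0.19579792 -0.97929581  0.87592275] [0.3315257  0.00804044 1.61422135]
```

```bash
python3 nudge.py '[[-0.06,-0.04,0.007,0,0,0.168],[-0.12,-0.08,0.013,0,0,0.336],[-0.18,-0.12,0.02,0,0,0.504],[-0.24,-0.16,0.026,0,0,0.672],[-0.3,-0.2,0.033,0,0,0.84],[-0.36,-0.24,0.04,0,0,1.008],[-0.42,-0.28,0.046,0,0,1.176],[-0.4756,-0.3234,0.053,0,0,1.345]]' 0.05 30
python3 nudge.py '[[0,0,0,0,0,0],[0,0,0,0,0,0]]'
cat >> h.py <<'E'
b=np.array([.534,.1225,0]); BR=Rot.from_euler('z',1.383)
TR=lambda tilt:BR*Rot.from_euler('x',np.pi)*Rot.from_euler('y',-tilt)
# tool x = box x, tool y = -box y, tool z = down
def to(boxp,tilt=0,world=None,R=None):
    s=env.get_state();r=rot(s);p=b+BR.apply(boxp) if world is None else np.array(world)
    R=R or TR(tilt)
    print("rows",r.inv().apply(p-s["tcp_pos"]).round(4),(r.inv()*R).as_rotvec().round(4),"box",BR.inv().apply(s["tcp_pos"]-b).round(4),"t",s["clock"],"F",s["wrist_force"].round(1),"gap",s["finger_gap"],"grip",s["grip_force"],"j",np.round(s["joint_pos"],2))
E
python3 -c "
from h import *
to([-.0815,-.0185,.034])"
```

```text
clock: 1.2
tcp_pos: [0.4984, 0.1039, 0.2075]
orientation: [0.0, 0.772, 0.635, 0.0]
wrist_force: [0.2, 1.4, 0.3]
finger_gap: 0.0498
grip_force: 0.0
clock: 1.45
tcp_pos: [0.4971, 0.1056, 0.2073]
orientation: [-0.001, 0.77, 0.638, -0.0]
wrist_force: [0.2, -0.2, 0.0]
finger_gap: 0.0497
grip_force: 0.0
rows [-0.0581  0.0518  0.1732] [-0.0012 -0.0002 -0.0005] box [-0.0234  0.0331  0.2073] t 1.45 F [ 0.2 -0.2  0. ] gap 0.049651467273408266 grip 0.0 j [ 0.05  0.2  -0.21  1.16  0.    1.81]
```

```bash
python3 nudge.py '[[-0.03,0.026,0.03,0,0,0],[-0.058,0.052,0.06,0,0,0],[-0.058,0.052,0.1,0,0,0],[-0.058,0.052,0.13,0,0,0],[-0.058,0.052,0.13,0,0,0]]'
python3 - <<'E'
from h import *
to([-.0815,-.0185,.034])
a=env.read_camera("top")["image"][150:270,200:360,::-1];c=env.read_camera("scene")["image"][110:270,210:380,::-1]
cv2.imwrite("pics/d1.png",np.hstack([cv2.resize(a,(480,360)),cv2.resize(c,(300,360))]))
E
```

```text
clock: 2.08
tcp_pos: [0.535, 0.041, 0.0756]
orientation: [-0.002, 0.769, 0.639, -0.002]
wrist_force: [-0.3, 1.0, -0.3]
finger_gap: 0.0503
grip_force: 0.0
rows [-0.0016  0.0025  0.0416] [-0.0055  0.0003  0.0029] box [-0.0799 -0.0162  0.0756] t 2.075 F [-0.3  1.  -0.3] gap 0.05034373413461738 grip 0.0 j [-0.07  0.37 -0.34  0.87  0.    1.68]
```

View pics/d1.png

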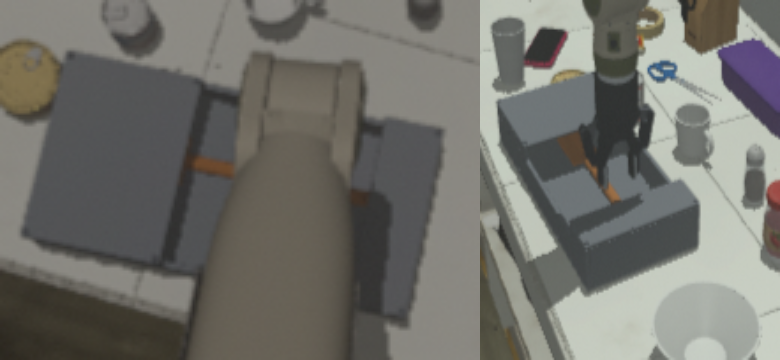

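The fingers straddle the handle in both views (handle just under the fingertips at (605,185) in the right half). Descending.

```bash
python3 nudge.py '[[-0.002,0.002,0.02,0,0,0.003],[-0.002,0.002,0.034,0,0,0.003],[-0.002,0.002,0.042,0,0,0.003],[-0.002,0.002,0.042,0,0,0.003]]'
python3 -c "
from h import *
to([-.0815,-.0185,.031])"
python3 nudge.py '[[0,0,0,0,0,0],[0,0,0,0,0,0],[0,0,0,0,0,0],[0,0,0,0,0,0]]' 0.024 30
python3 -c "
from h import *
to([-.0815,-.0185,.031])"
```

```text
clock: 2.68
tcp_pos: [0.539, 0.037, 0.0354]
orientation: [-0.0, 0.771, 0.637, -0.0]
wrist_force: [0.4, -0.2, 0.8]
finger_gap: 0.0502
grip_force: 0.0
rows [ 0.0016 -0.0024  0.0044] [-0.0007 -0.     -0.0029] box [-0.0831 -0.0209  0.0354] t 2.675 F [ 0.4 -0.2  0.8] gap 0.05021661902854959 grip 0.0 j [-0.08  0.41 -0.38  0.78  0.    1.68]
clock: 3.18
tcp_pos: [0.5394, 0.0368, 0.0357]
orientation: [0.0, 0.771, 0.636, 0.0]
wrist_force: [0.1, -0.4, 0.2]
finger_gap: 0.0237
grip_force: 0.0
rows [ 0.0017 -0.0029  0.0047] [ 0.0003 -0.0001 -0.0033] box [-0.0832 -0.0213  0.0357] t 3.175 F [ 0.1 -0.4  0.2] gap 0.023728317674252285 grip 0.0 j [-0.08  0.41 -0.38  0.77  0.    1.68]
```

```bash
python3 nudge.py '[[0,-0.0025,0,0,0,-0.003],[0,-0.0025,0.003,0,0,-0.003],[0,-0.0025,0.005,0,0,-0.003],[0,-0.0025,0.005,0,0,-0.003]]' 0.03
python3 nudge.py '[[0,0,0,0,0,0],[0,0,0,0,0,0],[0,0,0,0,0,0],[0,0,0,0,0,0]]' 0.0 60
python3 -c "
from h import *
to([-.0815,-.0185,.031])"
```

```text
clock: 3.68
tcp_pos: [0.5367, 0.0373, 0.0303]
orientation: [-0.0, 0.77, 0.638, -0.0]
wrist_force: [0.0, 0.3, 0.9]
finger_gap: 0.0298
grip_force: 0.0
clock: 4.18
tcp_pos: [0.5371, 0.0373, 0.0308]
orientation: [0.0, 0.77, 0.638, 0.0]
wrist_force: [0.6, -0.4, 2.4]
finger_gap: 0.016
grip_force: 59.8
rows [ 0.0017 -0.0005 -0.0002] [ 0.0006 -0.0002 -0.0003] box [-0.0832 -0.019   0.0308] t 4.175 F [ 0.6 -0.4  2.4] gap 0.016026302765527065 grip 59.824774861335754 j [-0.08  0.42 -0.39  0.76  0.    1.68]
```

```bash
python3 nudge.py '[[0,0,-0.004,0,0,0],[0,0,-0.008,0,0,0],[0.01,0,-0.008,0,0,0],[0.02,0,-0.008,0,0,0],[0.03,0,-0.008,0,0,0],[0.04,0,-0.008,0,0,0],[0.05,0,-0.008,0,0,0],[0.05,0,-0.008,0,0,0]]'
python3 - <<'E'
from h import *
to([-.033,-.019,.039])
c=env.read_camera("scene")
cv2.imwrite("pics/e1.png",cv2.resize(c["image"][130:260,200:370,::-1],(785,600),interpolation=cv2.INTER_CUBIC))
E
```

```text
clock: 5.18
tcp_pos: [0.5463, 0.0873, 0.0385]
orientation: [0.0, 0.77, 0.638, 0.0]
wrist_force: [0.3, -0.1, 0.1]
finger_gap: 0.0161
grip_force: 59.5
rows [-0.0007  0.0003 -0.0005] [ 0.0001 -0.0001  0.0012] box [-0.0323 -0.0187  0.0385] t 5.175 F [ 0.3 -0.1  0.1] gap 0.016097856871698877 grip 59.47589635848999 j [ 0.01  0.43 -0.35  0.79  0.    1.77]
```

View pics/e1.png

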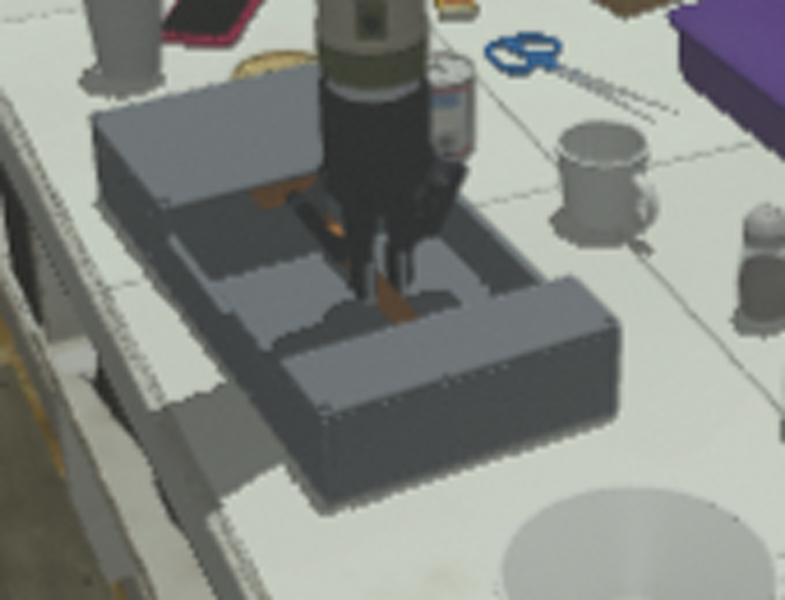

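The turner is held and has moved with the gripper, blade shoulder under the long cover around (285,190). The handle tip is hidden by the short cover in this view, so I'll check it numerically in the top view.

```bash
python3 - <<'E'
from h import *
c=env.read_camera("top");im=c["image"].astype(int)
for x in np.arange(-.16,-.06,.005):
    p=proj(c,b+BR.apply([x,-.019,.026]))[0]; q=im[int(round(p[1])),int(round(p[0]))]
    print(round(x,3),p.round(1),q)
E
```

```text
-0.16 [326.2 216.4] [85 85 87]
-0.155 [324.8 216.1] [83 84 84]
-0.15 [323.4 215.8] [81 81 84]
-0.145 [321.9 215.5] [80 80 82]
-0.14 [320.5 215.2] [84 84 85]
-0.135 [319.1 214.9] [83 84 85]
-0.13 [317.7 214.6] [83 83 86]
-0.125 [316.2 214.3] [84 83 86]
-0.12 [314.8 214. ] [81 82 84]
-0.115 [313.4 213.7] [54 54 54]
-0.11 [312.  213.4] [73 74 76]
-0.105 [310.6 213.1] [73 72 75]
-0.1 [309.1 212.8] [63 49 41]
-0.095 [307.7 212.5] [64 48 37]
-0.09 [306.3 212.2] [58 45 37]
-0.085 [304.9 211.9] [63 49 37]
-0.08 [303.5 211.6] [66 49 38]
-0.075 [302.  211.3] [62 47 36]
-0.07 [300.6 211. ] [64 50 38]
-0.065 [299.2 210.7] [65 59 53]
```

The handle tip is actually at box x ≈ -0.102, so the blade tip is only about 2-3 mm from the end wall. I'll back off 20 mm, then tilt about the blade.

```bash
python3 nudge.py '[[-0.01,0,0,0,0,0],[-0.02,0,0,0,0,0],[-0.02,0,0,0,0,0],[-0.018,0,-0.015,0,-0.065,0],[-0.017,0,-0.03,0,-0.131,0],[-0.015,0,-0.045,0,-0.196,0],[-0.013,0,-0.06,0,-0.262,0],[-0.013,0,-0.06,0,-0.262,0]]' - 80
python3 - <<'E'
from h import *
to([-.0454,-.019,.0981],.262)
to([-.1903,-.019,.1369],.262)
c=env.read_camera("scene");d=env.read_camera("top")
cv2.imwrite("pics/f1.png",np.hstack([cv2.resize(c["image"][120:260,200:350,::-1],(430,400)),cv2.resize(d["image"][150:270,240:350,::-1],(367,400))]))
for n,p in(("handle tip",[-.119,-.019,.1]),("blade tip",[.18,-.019,.02])):print(n,proj(c,b+BR.apply(p)),proj(d,b+BR.apply(p)))
E
```

```text
clock: 6.28
tcp_pos: [0.5448, 0.0746, 0.0993]
orientation: [0.084, 0.763, 0.633, -0.099]
wrist_force: [0.1, -0.3, -1.1]
finger_gap: 0.0152
grip_force: 82.8
rows [-0.     -0.0006  0.0012] [ 0.0021 -0.0015  0.0008] box [-0.045  -0.0196  0.0993] t 6.275 F [ 0.1 -0.3 -1.1] gap 0.015233869460743486 grip 82.84526824951172 j [ 0.12  0.43 -0.2   1.02 -0.25  1.88]
rows [-0.1501 -0.0007  0.001 ] [ 0.0021 -0.0015  0.0008] box [-0.045  -0.0196  0.0993] t 6.275 F [ 0.1 -0.3 -1.1] gap 0.015233869460743486 grip 82.84526824951172 j [ 0.12  0.43 -0.2   1.02 -0.25  1.88]
handle tip [[293.01265466 184.63971804]] [[314.68945189 211.16607208]]
blade tip [[256.73793497 164.13442143]] [[230.17601296 196.31274546]]
```

View pics/f1.png

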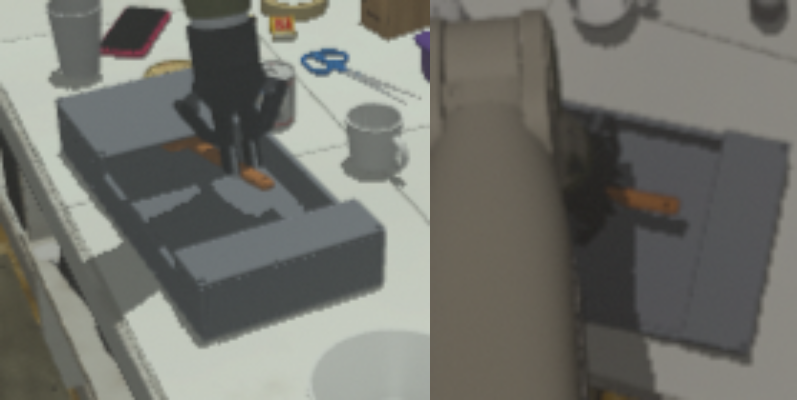

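The turner is tilted with its handle tip clear of the short cover. It shows at top (315,212) and scene (294,185), matching my prediction of (314.7,211.2) and (293,184.6). The wrist force is near zero, so I'll draw it out along its axis.

```bash
python3 nudge.py '[[-0.02,0,0,0,0,0],[-0.045,0,0,0,0,0],[-0.07,0,0,0,0,0],[-0.095,0,0,0,0,0],[-0.12,0,0,0,0,0],[-0.14,0,0,0,0,0],[-0.155,0,0,0,0,0],[-0.155,0,0,0,0,0]]'
python3 - <<'E'
from h import *
to([-.1903,-.019,.30],.262)
c=env.read_camera("scene")
cv2.imwrite("pics/g1.png",cv2.resize(c["image"][110:270,200:380,::-1],(675,600)))
E
```

```text
clock: 7.38
tcp_pos: [0.5153, -0.0749, 0.1389]
orientation: [0.083, 0.765, 0.631, -0.1]
wrist_force: [-0.5, 0.3, -0.7]
finger_gap: 0.0149
grip_force: 82.8
rows [-0.0348  0.0005 -0.1574] [-0.0003 -0.0003 -0.0028] box [-0.1974 -0.0185  0.1389] t 7.375 F [-0.5  0.3 -0.7] gap 0.014903016486313559 grip 82.84250020980835 j [-0.16  0.3  -0.29  0.99 -0.26  1.6 ]
```

View pics/g1.png

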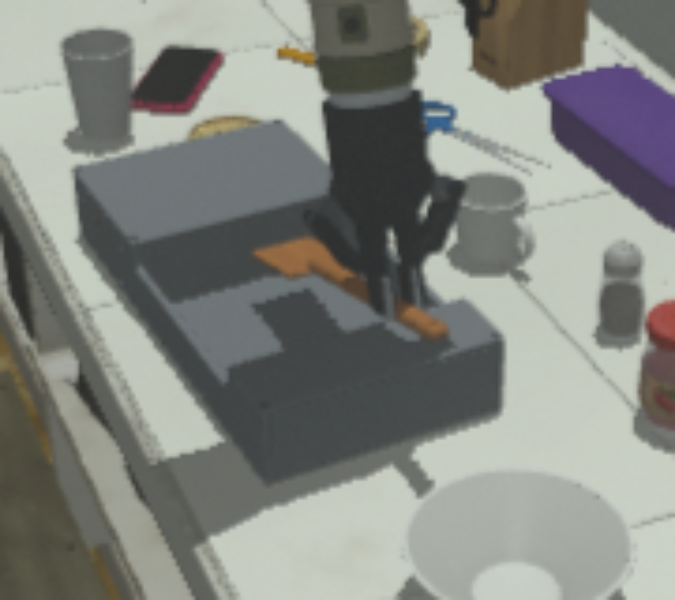

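The blade is fully out of the box, with its tip at about (255,255) in the crop, and the handle tip is above the short cover. Next I'll lift straight up, then swing the blade round towards the bowl.

```bash
python3 nudge.py '[[-0.008,0,-0.029,0,0,0],[-0.016,0,-0.058,0,0,0],[-0.023,0,-0.087,0,0,0],[-0.031,0,-0.116,0,0,0],[-0.039,0,-0.145,0,0,0],[-0.045,0,-0.168,0,0,0],[-0.045,0,-0.168,0,0,0]]'
cat >> h.py <<'E'
def final(tilt=.262,yaw=np.radians(250),tgt=(.448,-.288,.158),gx=.196,dz=0):
    R=Rot.from_euler('z',yaw)*Rot.from_euler('x',np.pi)*Rot.from_euler('y',-tilt)
    to(None,world=np.array(tgt)-R.apply([gx,0,.0218])+[0,0,dz],R=R)
E
python3 - <<'E'
from h import *
final(dz=.12)
T=env.read_camera("top")
im=T["image"].astype(np.uint8);hsv=cv2.cvtColor(im,cv2.COLOR_RGB2HSV)
m=((im.max(2)-im.min(2).astype(int)<25)&(im.mean(2)>0)).astype(np.uint8)
# bowl circle fit by radial gradient about the guess
from scipy.optimize import least_squares
g=cv2.GaussianBlur(cv2.cvtColor(im,cv2.COLOR_RGB2GRAY),(3,3),0).astype(float)
E=np.hypot(cv2.Sobel(g,6,1,0),cv2.Sobel(g,6,0,1))
best=max(((cv2.remap(E.astype(np.float32),p[:,0].astype(np.float32),p[:,1].astype(np.float32),1).mean(),x,y) for x in np.arange(.43,.47,.002) for y in np.arange(-.31,-.27,.002) for p in[proj(T,np.c_[x+.083*np.cos(a:=np.linspace(0,6.28,90)),y+.083*np.sin(a),np.full(90,.058)])]))
print("bowl",best)
E
```

```text
clock: 8.3
tcp_pos: [0.5168, -0.0729, 0.314]
orientation: [0.084, 0.764, 0.632, -0.099]
wrist_force: [-0.2, 0.6, -1.4]
finger_gap: 0.0156
grip_force: 82.9  File "<stdin>", line 10
SyntaxError: assignment expression cannot be used in a comprehension iterable expression
```

```bash
python3 - <<'E'
from h import *
final(dz=.12)
a=np.linspace(0,6.28,120)
for n in("top","scene"):
    T=env.read_camera(n)
    g=cv2.GaussianBlur(cv2.cvtColor(T["image"],cv2.COLOR_RGB2GRAY),(3,3),0)
    E=np.hypot(cv2.Sobel(g,5,1,0),cv2.Sobel(g,5,0,1))
    sc=lambda x,y:cv2.remap(E,*[q.astype(np.float32) for q in proj(T,np.c_[x+.083*np.cos(a),y+.083*np.sin(a),0*a+.058]).T],1).mean()
    print(n,max((sc(x,y),x.round(3),y.round(3)) for x in np.arange(.42,.48,.002) for y in np.arange(-.32,-.26,.002)))
E
```

```text
rows [-0.0507  0.0021 -0.0235] [-0.7707  0.0049 -2.878 ] box [-0.1952 -0.0196  0.314 ] t 8.3 F [-0.2  0.6 -1.4] gap 0.015557234226522113 grip 82.86900758743286 j [-0.16  0.22  0.04  1.4  -0.26  1.6 ]
top (np.float32(71.54758), np.float64(0.446), np.float64(-0.284))
scene (np.float32(111.29201), np.float64(0.456), np.float64(-0.29))
```

```bash
python3 nudge.py '[[0,0,0,-0.047,0,-0.174],[0,0,0,-0.093,0,-0.348],[0,0,0,-0.14,0,-0.522],[0,0,0,-0.186,0,-0.696],[0,0,0,-0.233,0,-0.87],[0,0,0,-0.28,0,-1.044],[0,0,0,-0.326,0,-1.217],[0,0,0,-0.373,0,-1.391]]'
python3 -c "
from h import *
final(dz=.12)"
```

```text
clock: 9.4
tcp_pos: [0.5148, -0.0728, 0.3106]
orientation: [0.128, 0.154, 0.98, -0.02]
wrist_force: [0.7, 0.0, -0.9]
finger_gap: 0.0148
grip_force: 82.8
rows [-0.019  -0.0418 -0.0355] [-0.3952 -0.0021 -1.4821] box [-0.1954 -0.0176  0.3106] t 9.4 F [ 0.7  0.  -0.9] gap 0.014831246937643911 grip 82.83613085746765 j [-0.29 -0.01 -0.23  1.09 -0.    0.02]
```

```bash
python3 nudge.py '[[0,0,0,-0.049,0,-0.18],[0,0,0,-0.098,0,-0.36],[0,0,0,-0.147,0,-0.54],[0,0,0,-0.195,0,-0.72],[0,0,0,-0.244,0,-0.9],[0,0,0,-0.293,0,-1.08],[0,0,0,-0.342,0,-1.26],[0,0,0,-0.395,0,-1.48]]'
python3 nudge.py '[[0,0,0,0,0,0],[0,0,0,0,0,0]]'
python3 -c "
from h import *
final(dz=.0,tgt=(.45,-.287,.158))"
```

```text
clock: 10.4
tcp_pos: [0.5151, -0.0732, 0.3107]
orientation: [0.108, -0.552, 0.824, 0.074]
wrist_force: [0.2, -0.4, -1.0]
finger_gap: 0.0156
grip_force: 82.8
clock: 10.65
tcp_pos: [0.5155, -0.0731, 0.3116]
orientation: [0.108, -0.548, 0.826, 0.073]
wrist_force: [0.3, 0.3, -0.5]
finger_gap: 0.0152
grip_force: 82.8
rows [ 0.0589 -0.0137  0.0689] [-0.0117 -0.0003 -0.0489] box [-0.1956 -0.0183  0.3116] t 10.65 F [ 0.3  0.3 -0.5] gap 0.015217130298375505 grip 82.81564950942993 j [-0.44  0.17 -0.02  1.39  0.26 -1.61]
```

```bash
python3 nudge.py '[[0.01,-0.003,0.014,-0.003,0,-0.01],[0.02,-0.006,0.028,-0.006,0,-0.02],[0.032,-0.009,0.042,-0.009,0,-0.035],[0.046,-0.012,0.056,-0.012,0,-0.049],[0.059,-0.0137,0.069,-0.012,0,-0.049],[0.059,-0.0137,0.069,-0.012,0,-0.049],[0.059,-0.0137,0.069,-0.012,0,-0.049],[0.059,-0.0137,0.069,-0.012,0,-0.049]]'
python3 - <<'E'
from h import *
final(tgt=(.45,-.287,.158))
s=env.get_state();r=rot(s)
c=env.read_camera("scene");d=env.read_camera("top")
for n,p in(("blade",[.196,0,.0218]),("tip",[.24,0,.0218]),("hend",[-.07,0,.0188])):
    X=s["tcp_pos"]+r.apply(p);print(n,X.round(3),proj(c,X).round(1),proj(d,X).round(1))
cv2.imwrite("pics/h1.png",np.hstack([cv2.resize(c["image"][130:300,230:400,::-1],(400,400)),cv2.resize(d["image"][160:280,310:430,::-1],(400,400))]))
E
```

```text
clock: 11.65
tcp_pos: [0.5138, -0.1148, 0.2315]
orientation: [0.108, -0.57, 0.811, 0.074]
wrist_force: [-0.4, 0.5, -1.0]
finger_gap: 0.0151
grip_force: 82.8
rows [0.0004 0.0011 0.0017] [-0.0021 -0.0006  0.0041] box [-0.2369 -0.0245  0.2315] t 11.65 F [-0.4  0.5 -1. ] gap 0.015137735470192419 grip 82.80920505523682 j [-0.51  0.23 -0.14  1.24  0.26 -1.74]
blade [ 0.452 -0.288  0.16 ] [[337.2 223.3]] [[406.6 235.6]]
tip [ 0.437 -0.328  0.148] [[343.4 236.8]] [[418.5 240.7]]
hend [ 0.538 -0.047  0.231] [[304.7 152.1]] [[331.2 203.2]]
```

View pics/h1.png

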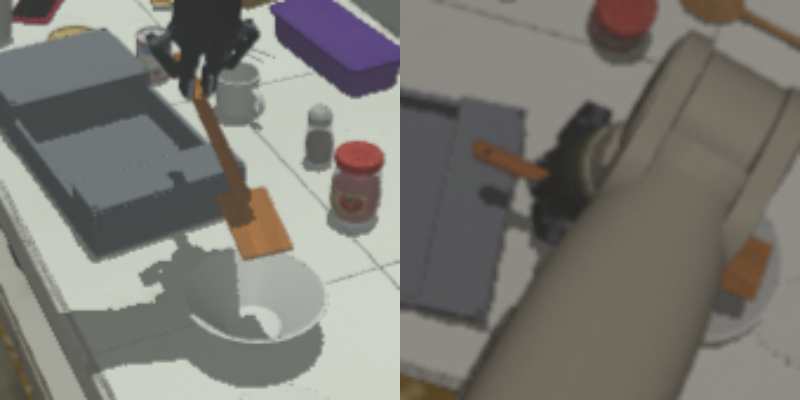

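The blade is above the middle of the bowl: its centre shows at scene (338,224) against a predicted (337,223), about 10 cm above the rim. The turner is clear of everything and nothing else has moved. I'll settle and hand in.

```bash
python3 nudge.py '[[0,0,0.001,0,0,0],[0,0,0.001,0,0,0],[0,0,0.001,0,0,0],[0,0,0.001,0,0,0]]'
python3 - <<'E'
from h import *
s=env.get_state();print((s["tcp_pos"]+rot(s).apply([.196,0,.0218])).round(4),np.abs(s["qvel"]).max().round(4))
print(env.hand_in())
E
```

```text
clock: 12.25
tcp_pos: [0.5135, -0.1146, 0.2298]
orientation: [0.107, -0.57, 0.811, 0.074]
wrist_force: [0.5, -0.1, -0.2]
finger_gap: 0.0154
grip_force: 82.8
[ 0.4513 -0.2874  0.158 ] 0.0018
the job is handed in; nothing more can be done
None
```

I drew the turner out handle first with wrist-force readings never above about 2 N, and handed the job in at 12.3 s, still holding it with the blade about 10 cm above the rim over the middle of the bowl.

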